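# Hang the loaded mould carrier on the spring-balanced arm

## Task

Pick up the mould carrier by its black grip and hang its cross bar in the notch at the end of the spring-balanced arm. The arm sinks slowly under the load: keep hold and go down with it gently until the arm alone carries the whole weight and has settled, and only then let go, so that it neither drops nor springs up. Keep the mould in the carrier and leave the other things where they are.

Things in the scene. Friction and masses are not known exactly. Their poses are not given: they have to be found in the camera images.
- notch (a point): Seat of the open-topped V notch on the end of the arm of a fixed grey column stand (pivot 220 mm behind, 185 above the bench; column to z = 215): where the centre of a hung 8 mm bar rests, 18 mm over the beam's axis, z = 246 unloaded. Axes of the arm: -x outward along it, y across. Two 45-degree cheeks 16 mm wide; tips 10 mm above this point, 16 mm before and behind. Beam 14 wide, 18 deep.
- balancer (a joint): The arm's hinge, rad: 0 = up against its stop (beam 0.2 above level outward), grows as it sinks, lower stop 0.62. The notch moves on an arc of 221 mm. A spring, about 60 N/m at the notch, holds it up until 1.6 N rest there. Hung weight unknown, 2.7 to 7.6 N; it settles 15 to 105 mm down. Let go over 0.4 N out of balance it jumps (over 0.3 rad/s); lowering must stay under 0.1 m/s (0.5 rad/s).
- carrier: Steel carrier: tray 92x74 mm, rim 14 mm; two straps at y = +/-35.5 mm, 14 mm wide, hold a round 8 mm cross bar along its y axis, 105 mm above the underside; a black grip tab stands on the bar's middle. Origin: centre of the underside, z up. The arm must pass between the straps (68 mm apart), under the bar and over the mould, the carrier's x axis along the arm, either way round.
- carrier_bar (a point): Centre of the carrier's cross bar, 105 mm above its underside. Here the bar lies in the notch; two collars of 20 mm diameter, their inner faces 13 mm either side of this point, keep it on the 16 mm wide notch.
- carrier_grip (a point): Point in the black grip tab, 40 mm above the bar's centre. The tab is 10 mm thick along the carrier's y axis (grasp across this), 30 mm wide along its x axis, and reaches from 18 to 60 mm above the bar's centre.
- load_mould: Pink rubber mould, 78x54x22 mm, lying loose in the carrier's tray with 4 mm to spare all round. Origin: centre of its underside, 3 mm above the carrier's origin. It and the carrier stand on the bench at the start.
- mould_a: Bystander: pink mould 68x46x20 mm lying on the bench. Origin: centre of the underside.
- mould_b: Bystander: pink mould 82x58x25 mm lying on the bench. Origin: centre of the underside.
- half_mould: Bystander: opened mould half, cream below and dark pink on top, 86x66x24 mm. Origin: centre of the underside.
- tweezers: Bystander: tweezers 122x12x10 mm lying on the bench. Origin: centre of the underside.
- pot: Bystander: small round light-coloured open pot, 71 mm across, 45 mm high. Origin: centre of the underside.
There are look-alikes about, which are no part of the job. What is shaped like the carrier but turquoise is not meant.

How it is judged:
On the way, in this order (a step that is already met when the one before it is completed fails the run):
1. the carrier is lifted clear of the bench in the gripper (height (world z) of carrier above 0.03 m and contact force between the fingers and carrier above 1 N), for 0.2 s.
2. the bar lies in the notch and the arm has sunk under the load and is still, the carrier being still held (distance between carrier_bar and notch below 0.009 m and value of joint balancer above 0.06 rad and velocity of joint balancer between -0.06 and 0.06 rad/s and contact force between carrier and balancer above 1.5 N and contact force between the fingers and carrier above 1 N), for 0.2 s.
At the end, for the whole second after the job is handed in: The carrier hangs free by its bar in the notch of the sunken arm (bar within 9 mm of the seat, within 4 mm along the arm), upright within 15 degrees, the mould in it, arm and carrier at rest, the gripper off it (distance between carrier_bar and notch below 0.009 m and x of carrier_bar in the frame of notch between -0.004 and 0.004 m and angle between carrier's own z axis and vertical below 0.26 rad and value of joint balancer between 0.06 and 0.6 rad and velocity of joint balancer between -0.08 and 0.08 rad/s and linear speed of carrier below 0.05 m/s and horizontal distance between load_mould and carrier below 0.03 m and angle between load_mould's own z axis and vertical below 0.3 rad and contact force between the fingers and carrier below 0.05 N); the robot touches nothing.
It fails at once if the arm moves faster than 0.5 rad/s, down or up (load dropped on it or lowered too fast) (velocity of joint balancer above 0.5 rad/s or velocity of joint balancer below -0.5 rad/s).
It fails at once if once the carrier is let go, the arm drops or springs up faster than 0.3 rad/s (let go out of balance) (contact force between the fingers and carrier below 0.05 N and (velocity of joint balancer above 0.3 rad/s or velocity of joint balancer below -0.3 rad/s)).
It fails at once if the carrier is pressed on the arm with more than 18 N (contact force between carrier and balancer above 18 N).
It fails at once if the mould leaves the carrier (horizontal distance between load_mould and carrier above 0.05 m).
It fails at once if a bystander is moved by more than 30 mm (distance of any of mould_a, mould_b, half_mould, tweezers, pot from where it was at the start of the episode above 0.03 m).
It also fails if it takes over 58 s, if anything falls off the work surface, if the arm or the gripper's body presses on something with over 40 N, if the wrist force passes 120 N, or if a joint passes its speed limit or range.

## Robot

A 6-joint arm with a two-finger parallel gripper is mounted at the origin on a cart in front of the work surface, level with it; the furniture and walls round the work are solid. World frame = base frame: x ahead of the robot, y to its left, z up, the work surface at z = 0. Lengths are in m, angles in rad, forces in N, time in s.
With the tool pointing down it reaches from about 0.425 to 0.95 m from the base axis. Payload 14.7 kg.
Tool frame: the origin (TCP) lies midway between the tips of the shut fingers; the grasp point (between the pads) lies 19 mm behind it; z points along the fingers, x is the direction in which the jaws open and shut, and the axes are right-handed (so a half turn about z gives the same grasp; the last joint's range is limited). The gripper opens to 85 mm and grips with 20 to 120 N. Pads are 22 mm wide; open, the fingers measure 114 mm over their backs; the gripper's body (76 mm by 85 mm) begins 54 mm behind the grasp point. The pads swing forward as they close: fully open they stand 13 mm farther back than shut.
Start: joints at [1.101, 0.48, 1.596, -0, 1.065, -0.047], TCP at [0.267, 0.593, 0.231] pointing down, gripper open.
Joint ranges: [-2.75, 2.75], [-0.82, 2.05], [0.23, 2.67], [-1.56, 4.7], [0.09, 2.69], [-2.92, 2.92]. Speed limits (rad/s): [1.89, 1.89, 2.39, 3.01, 3.01, 3.01].

## Interface

Orientations are given as a rotation vector (axis times angle).
In Python, from plant import robot gives the robot as it stands. The module is installed in compiled form; this text tells all that it offers. Calls block until the motion is done:
- robot.movep(position, orientation): joint-space move of the TCP to a pose.
- robot.move_straight(position, attitude=None, rate=0.15): straight line of the TCP; attitude=None keeps the orientation; rate is the mean speed in m/s.
- robot.set_joints(angles): joint-space move.
- robot.grip(opening): finger opening in m; the grip force is fixed at half the most; returns when the fingers have stopped.
- robot.pause(seconds).
- robot.ik(position, orientation): joint angles nearest the present ones, or None.
- robot.camera(name): name is "scene" or "top" or "wrist"; returns the picture (400x640x3 uint8, red, green, blue); there is no depth.
- robot.camera_params(name): a dict with "intrinsics" (3x3 intrinsics, pixels), "k1" (the pictures are not rectified: a ray, as slopes to the right and down, at radius r is drawn at 1 + k1 r^2 times it, then the intrinsics apply), "pose" (4x4, takes a point from camera to world coordinates). Camera axes: x right, y up, looking along -z (the intrinsics and any distortion apply to the point x, -y, -z); pixel columns grow to the right and rows downward; lengths in m; the calibration is good to about 2 mm. A picture is of the moment at which its call begins: read the wrist's pose just before it. camera_params takes no time and is no camera call; for the wrist camera it gives the pose at the moment of the call.
A pose or a line that the arm cannot do raises robot.Unreachable and nothing moves.
- robot.hand_in(): hands the job in, once; it reports no verdict.
Readings, each from a call of its own:
- robot.current_time_s(): time.
- robot.current_joint_positions(): joint angles.
- robot.current_qvel(): joint speeds.
- robot.current_effort(): joint torques, N m.
- robot.current_tool_pos(): TCP position.
- robot.current_tcp_rot(): TCP orientation.
- robot.current_ft_force(): force on the tool from outside, world axes, zero at the start.
- robot.current_ft_torque(): the same for the moment, N m.
- robot.current_gripper_width(): finger opening in m.
Only numpy, scipy, OpenCV 4.12 (cv2) and the standard library are available. Lean on these libraries where they do the work, as an engineer would, in place of code of your own. Each camera call takes 0.05 s, during which the arm holds its last target.

## Working session

There is one attempt and no reset: what is moved stays moved. The work goes in short steps, each a Python script; the robot and the scene stay as the last script left them, time stands still between calls to the robot, and variables do not carry over. Pictures are saved under pics/ and viewed, and the job is handed in when it is done.

```bash
mkdir -p pics; python3 - <<'E'
from plant import robot
import cv2
for n in ("scene","top","wrist"):
    p=robot.camera_params(n); print(n,p["intrinsics"],p["k1"],p["pose"].round(4) if hasattr(p["pose"],'round') else p["pose"])
    cv2.imwrite(f"pics/{n}0.png",robot.camera(n)[:,:,::-1])
print(robot.current_time_s(),robot.current_tool_pos(),robot.current_tcp_rot(),robot.current_ft_force())
E
```

```text
scene [[508.64767465   0.         334.32332415]
 [  0.         508.64767465 202.27524373]
 [  0.           0.           1.        ]] -0.11077614521270708 [[ 0.4932  0.6517 -0.5762 -0.2692]
 [-0.8699  0.3755 -0.3199 -0.4948]
 [ 0.0079  0.659   0.7521  1.2457]
 [ 0.      0.      0.      1.    ]]
top [[460.40678817   0.         320.67465915]
 [  0.         460.40678817 191.5383488 ]
 [  0.           0.           1.        ]] -0.11973249256019175 [[-0.0137  0.997  -0.0764  0.4063]
 [-0.9999 -0.0142 -0.0052 -0.0478]
 [-0.0063  0.0763  0.9971  1.9018]
 [ 0.      0.      0.      1.    ]]
wrist [[344.77151081   0.         321.424712  ]
 [  0.         344.77151081 193.03154212]
 [  0.           0.           1.        ]] 0.02457523167573072 [[ 4.108e-01 -8.775e-01 -2.473e-01  2.044e-01]
 [ 9.117e-01  3.956e-01  1.109e-01  6.200e-01]
 [ 5.000e-04 -2.710e-01  9.626e-01  3.729e-01]
 [ 0.000e+00  0.000e+00  0.000e+00  1.000e+00]]
0.15 [0.26655968 0.59251645 0.23082376] [ 2.63774439e+00  1.70560691e+00 -1.18047227e-03] [0.7424819  0.05636696 0.14555774]
```

View pics/scene0.png

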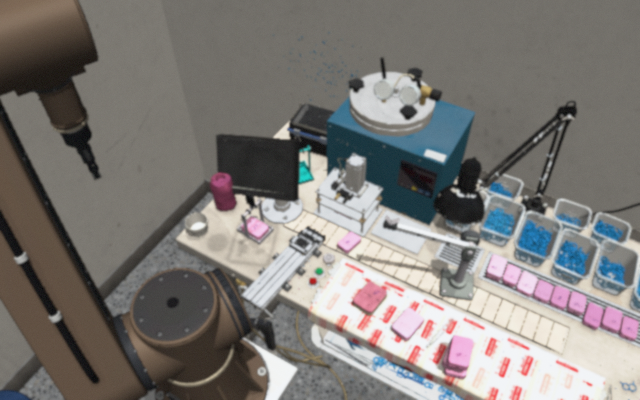

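View pics/top0.png

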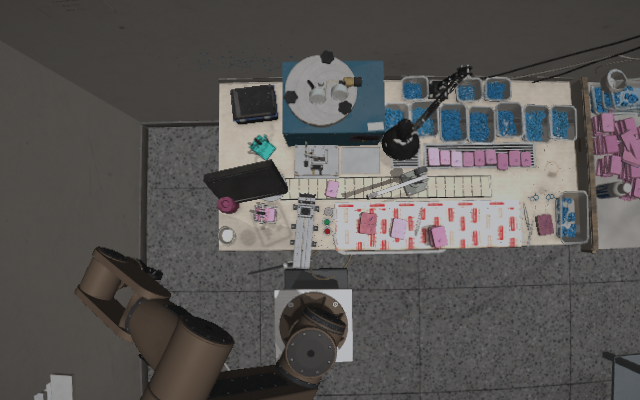

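View pics/wrist0.png

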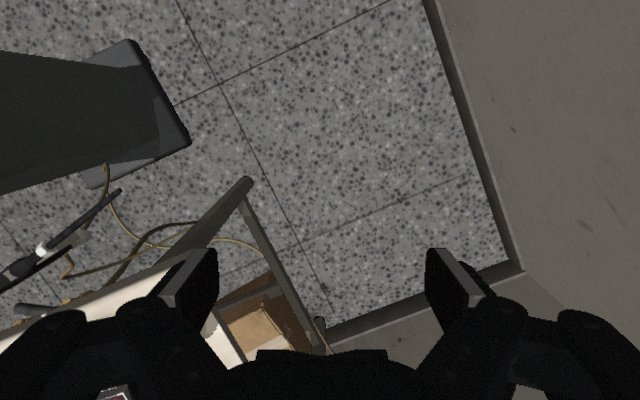

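```bash
cat > h.py <<'E'
from plant import robot
import numpy as np, cv2
from scipy.spatial.transform import Rotation as R
def ray(p,uv):
    K=p["intrinsics"]; uv=np.asarray(uv,float)
    d=cv2.undistortPoints(uv.reshape(1,1,2),K,np.array([p["k1"],0,0,0.]))[0,0]
    T=p["pose"]; return T[:3,3], T[:3,:3]@np.array([d[0],-d[1],-1])
def onz(p,uv,z):
    o,d=ray(p,uv); return o+d*(z-o[2])/d[2]
def tri(rays):
    A=np.zeros((3,3));b=np.zeros(3)
    for o,d in rays:
        d=d/np.linalg.norm(d);P=np.eye(3)-np.outer(d,d);A+=P;b+=P@o
    x=np.linalg.solve(A,b)
    return x,[np.linalg.norm((np.eye(3)-np.outer(d,d)/(d@d))@(x-o)) for o,d in rays]
def proj(p,X):
    T=p["pose"]; c=T[:3,:3].T@(np.asarray(X)-T[:3,3]); 
    return cv2.projectPoints(np.array([[c[0],-c[1],-c[2]]]),np.zeros(3),np.zeros(3),p["intrinsics"],np.array([p["k1"],0,0,0.]))[0].ravel()
def down(yaw): # x axis of tool at yaw in world, z down
    x=np.array([np.cos(yaw),np.sin(yaw),0]);z=np.array([0,0,-1.]);y=np.cross(z,x)
    return R.from_matrix(np.stack([x,y,z],1)).as_rotvec()
def shot(name,f):
    p=robot.camera_params(name); im=robot.camera(name)[:,:,::-1].copy(); cv2.imwrite(f"pics/{f}.png",im)
    np.savez(f"pics/{f}.npz",**p); return p,im
def load(f): return dict(np.load(f"pics/{f}.npz")),cv2.imread(f"pics/{f}.png")
E
python3 - <<'E'
from h import *
s=cv2.imread("pics/scene0.png");t=cv2.imread("pics/top0.png")
for f,im,(x,y,w,h),k in (("c1",t,(200,130,160,120),5),("c2",t,(320,150,160,110),5),("c3",s,(180,150,160,120),5),("c4",s,(340,180,160,120),5)):
    cv2.imwrite(f"pics/{f}.png",cv2.resize(im[y:y+h,x:x+w],None,fx=k,fy=k,interpolation=cv2.INTER_CUBIC))
E
```

```text
(no output)
```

View pics/c1.png

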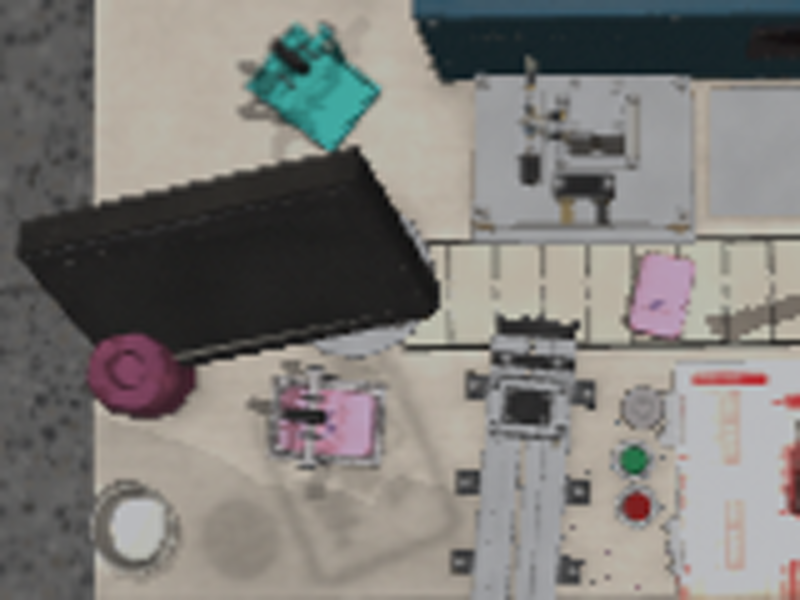

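View pics/c2.png

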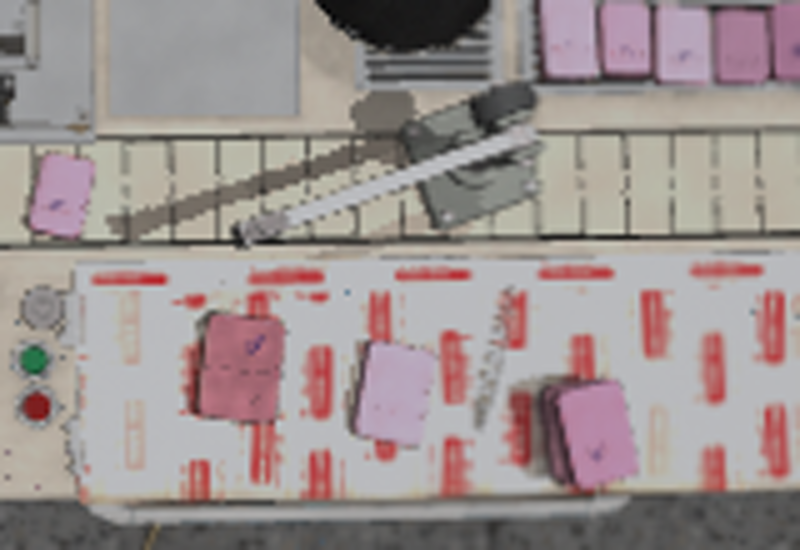

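View pics/c3.png

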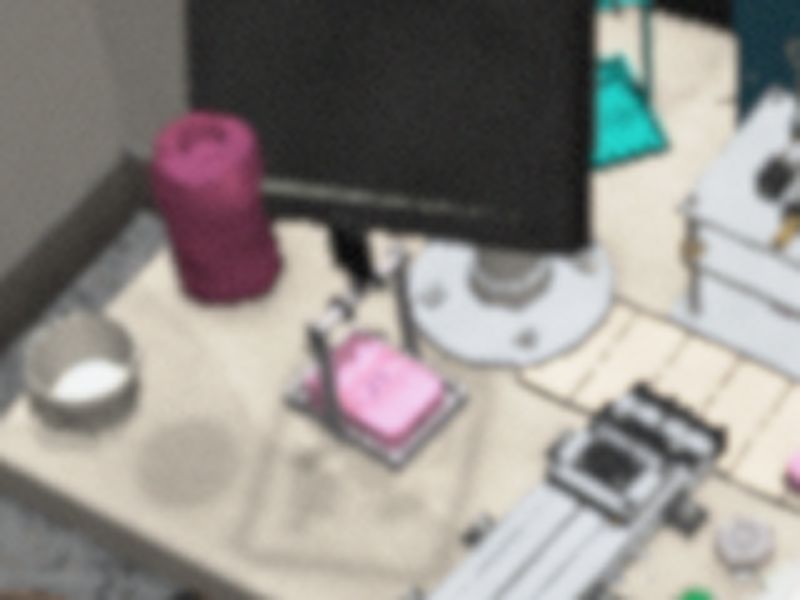

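View pics/c4.png

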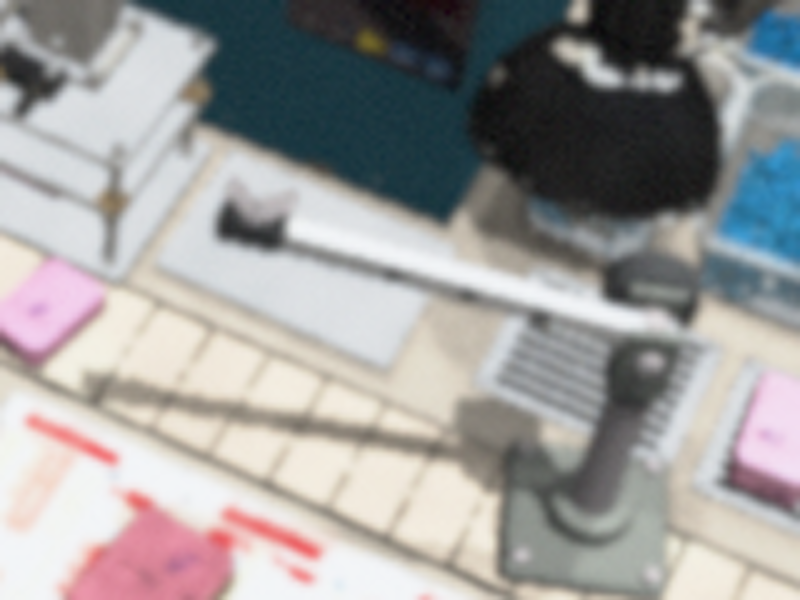

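```bash
python3 - <<'E'
from h import *
t=robot.camera_params("top");s=robot.camera_params("scene")
C1=lambda x,y:(200+x/5,130+y/5);C2=lambda x,y:(320+x/5,150+y/5);C3=lambda x,y:(180+x/5,150+y/5);C4=lambda x,y:(340+x/5,180+y/5)
print("notch",tri([ray(t,C2(258,228)),ray(s,C4(262,205))]))
print("notch z.246", onz(t,C2(258,228),.246),onz(s,C4(262,205),.246))
print("arm far top z~.2",onz(t,C2(530,135),.21), onz(s,C4(670,325),.2))
print("column base corners",[onz(t,C2(*c),.01)[:2].round(3) for c in ((405,130),(440,225),(538,190),(500,90))])
for c in ((275,375),(385,378),(380,465),(275,462)): print("tray",onz(t,C1(*c),.01))
for c in ((285,400),(470,395),(395,465),(350,330)): print("tray s",onz(s,C3(*c),.01))
print("grip tip",onz(t,C1(290,412),.165),onz(t,C1(325,418),.125),onz(s,C3(345,245),.16))
# monitor
print("monitor top view z=.2..", [(z,onz(t,C1(190,360),z)[:2].round(3),onz(t,C1(440,300),z)[:2].round(3),onz(t,C1(360,150),z)[:2].round(3),onz(t,C1(20,225),z)[:2].round(3)) for z in (.1,.25,.4)])
print("mon bottom right corner tri",tri([ray(t,C1(440,300)),ray(s,C3(585,250))]))
print("mon top right",tri([ray(t,C1(360,150)),ray(s,(300,140))]))
print("mon top left",tri([ray(t,C1(20,225)),ray(s,(219,136))]))
print("mon stand",onz(t,C1(365,345),.0),onz(s,C3(510,310),0.))
print("bottle top",tri([ray(t,C1(130,368)),ray(s,C3(205,140))]))
print("monitor bottom left",tri([ray(t,C1(190,360)),ray(s,C3(190,180))]))
E
```

```text
notch (array([ 0.51729711, -0.22530378,  0.24168754]), [np.float64(0.0024602560143180342), np.float64(0.002460256014318007)])
notch z.246 [ 0.5158694 -0.2226482  0.246    ] [ 0.51527344 -0.22853988  0.246     ]
arm far top z~.2 [ 0.58450298 -0.43075416  0.21      ] [ 0.58421376 -0.43390643  0.2       ]
column base corners [array([ 0.611, -0.372]), array([ 0.532, -0.398]), array([ 0.56 , -0.481]), array([ 0.643, -0.452])]
tray [0.4994109  0.23378579 0.01      ]
tray [0.49573489 0.14273739 0.01      ]
tray [0.42422702 0.1474031  0.01      ]
tray [0.42771905 0.23410764 0.01      ]
tray s [0.42821624 0.23515259 0.01      ]
tray s [0.488881   0.13810318 0.01      ]
tray s [0.42138078 0.14731759 0.01      ]
tray s [0.49425391 0.23318695 0.01      ]
grip tip [0.46361462 0.19941469 0.165     ] [0.4599525  0.17792589 0.125     ] [0.45160525 0.18439652 0.16      ]
monitor top view z=.2.. [(0.1, array([0.508, 0.288]), array([0.552, 0.09 ]), array([0.672, 0.152]), array([0.617, 0.424])), (0.25, array([0.499, 0.26 ]), array([0.54 , 0.078]), array([0.65 , 0.136]), array([0.599, 0.385])), (0.4, array([0.491, 0.232]), array([0.528, 0.067]), array([0.628, 0.119]), array([0.582, 0.346]))]
mon bottom right corner tri (array([0.55159702, 0.08858352, 0.11173434]), [np.float64(0.000529282671469988), np.float64(0.0005292826714700629)])
mon top right (array([0.65046771, 0.13422116, 0.25281162]), [np.float64(0.001452225895638116), np.float64(0.00145222589563817)])
mon top left (array([0.60481437, 0.40454409, 0.18547539]), [np.float64(0.003319372539495109), np.float64(0.003319372539494956)])
mon stand [0.5238116  0.16018173 0.        ] [0.56539971 0.15979317 0.        ]
bottle top (array([0.50032873, 0.32988398, 0.12750151]), [np.float64(0.0003085650412513341), np.float64(0.000308565041251288)])
monitor bottom left (array([0.49010442, 0.30347172, 0.11819771]), [np.float64(0.025169267388504394), np.float64(0.025169267388504488)])
```

```bash
python3 - <<'E'
from h import *
print(robot.current_joint_positions())
d=np.deg2rad
for y in (-3,177):
    print(y,"car",[np.round(j,2) if (j:=robot.ik([.4615,.189,z],down(d(y)))) is not None else None for z in (.126,.33,.4)])
for y in (18.4,198.4):
    print(y,"notch",[np.round(j,2) if (j:=robot.ik([.516,-.225,z],down(d(y)))) is not None else None for z in (.15,.28,.4)])
E
```

```text
[ 1.10139663e+00  4.80697097e-01  1.59670232e+00 -9.78083686e-06
  1.06506804e+00 -4.65834537e-02]
-3 car [array([0.33, 0.42, 2.04, 0.  , 0.68, 0.38]), array([0.33, 0.17, 1.8 , 0.  , 1.17, 0.38]), array([0.33, 0.12, 1.69, 0.  , 1.33, 0.38])]
177 car [array([ 0.33,  0.42,  2.04,  0.  ,  0.68, -2.76]), array([ 0.33,  0.17,  1.8 ,  0.  ,  1.17, -2.76]), array([ 0.33,  0.12,  1.69,  0.  ,  1.33, -2.76])]
18.4 notch [array([-0.47,  0.46,  1.88, -0.  ,  0.81, -0.79]), array([-0.47,  0.31,  1.74, -0.  ,  1.09, -0.79]), array([-0.47,  0.23,  1.56, -0.  ,  1.35, -0.79])]
198.4 notch [array([-0.47,  0.46,  1.88, -0.  ,  0.81,  2.36]), array([-0.47,  0.31,  1.74, -0.  ,  1.09,  2.36]), array([-0.47,  0.23,  1.56, -0.  ,  1.35,  2.36])]
```

```bash
python3 - <<'E'
from h import *
d=np.deg2rad
robot.movep([.4615,.15,.36],down(d(-3)))
print(robot.current_time_s()); robot.pause(.2)
shot("wrist","w1"); 
u=np.array([np.cos(d(108.4)),np.sin(d(108.4))])
robot.movep([.516,-.225-.0,.40],down(d(18.4))); robot.pause(.2)
shot("wrist","w2")
robot.move_straight([.516+u[0]*.09,-.225+u[1]*.09,.40]); robot.pause(.2)
shot("wrist","w3")
print(robot.current_time_s())
print(robot.current_ft_force())
E
```

```text
1.9667
4.8833
[ 0.16336186 -0.80125784 -0.2038985 ]
```

View pics/w1.png

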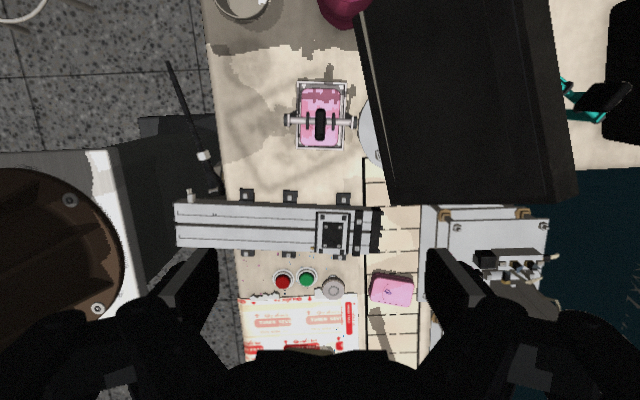

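View pics/w2.png

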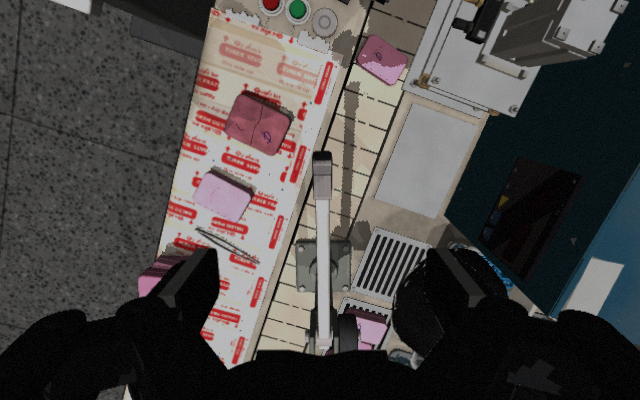

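View pics/w3.png

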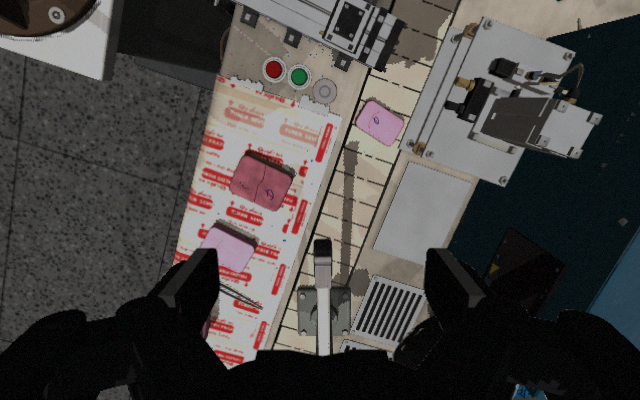

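```bash
python3 - <<'E'
import cv2
a=cv2.imread("pics/w2.png")[140:220,280:370];b=cv2.imread("pics/w3.png")[225:305,280:370];c=cv2.imread("pics/w1.png")[70:160,275:375]
cv2.imwrite("pics/z2.png",cv2.resize(cv2.hconcat([a,b]),None,fx=4.4,fy=6,interpolation=cv2.INTER_CUBIC))
cv2.imwrite("pics/z1.png",cv2.resize(c,None,fx=6,fy=6,interpolation=cv2.INTER_CUBIC))
E
```

```text
(no output)
```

View pics/z2.png

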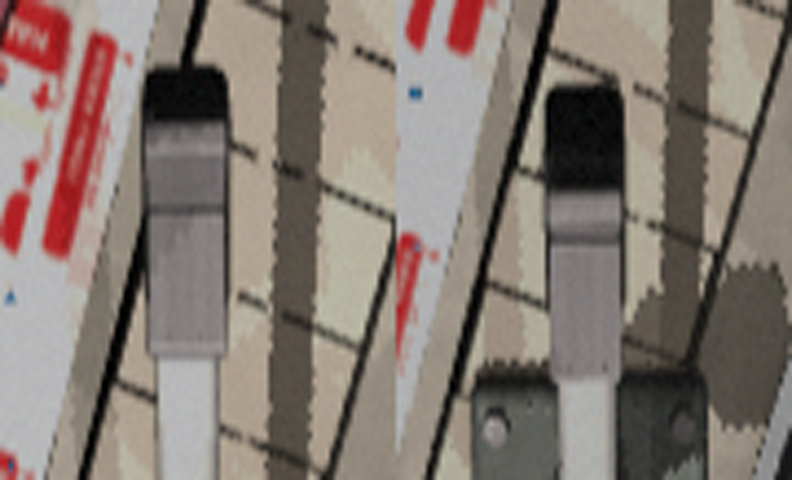

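View pics/z1.png

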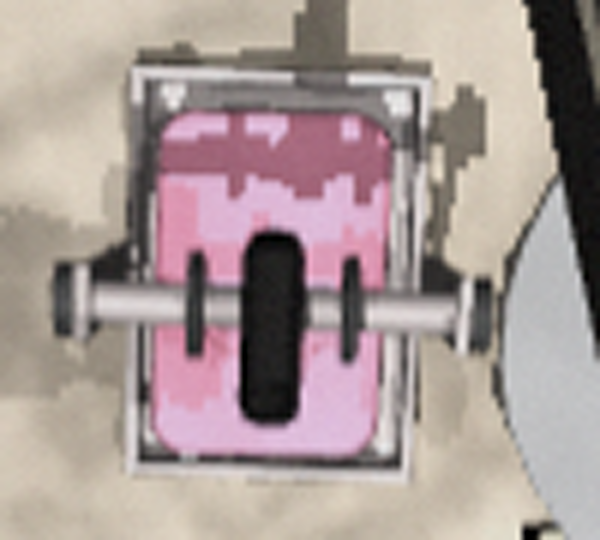

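```bash
python3 - <<'E'
from h import *
p2,_=load("w2");p3,_=load("w3");p1,_=load("w1")
print("vertex tri",tri([ray(p2,(322.5,175)),ray(p3,(323,265))]))
print([onz(p,c,.240).round(4) for p,c in((p2,(322.5,175)),(p3,(323,265)))])
# arm axis: notch to further along beam
Z2=lambda x,y:(280+x/4.4,140+y/6)
print("beam",onz(p2,(323.5,290),.246-.009-.0-.2*.15))
Z1=lambda x,y:(275+x/6,70+y/6)
a=onz(p1,Z1(62,298),.105);b=onz(p1,Z1(480,315),.105);print(a,b,(a+b)/2,np.rad2deg(np.arctan2((b-a)[1],(b-a)[0])),np.linalg.norm(b-a))
a=onz(p1,Z1(196,303),.105);b=onz(p1,Z1(350,310),.105);print(a,b,(a+b)/2,np.linalg.norm(b-a))
cs=[onz(p1,Z1(*c),.014)[:2] for c in((135,70),(430,70),(408,478),(130,472))];print(np.round(cs,4),np.mean(cs,0))
for i in range(4): print(np.rad2deg(np.arctan2(*(cs[(i+1)%4]-cs[i])[::-1])),np.linalg.norm(cs[(i+1)%4]-cs[i]))
print("grip top far end",onz(p1,Z1(272,425),.165),onz(p1,Z1(272,232),.165))
E
```

```text
vertex tri (array([ 0.51741602, -0.2234582 ,  0.24129399]), [np.float64(7.433142260868609e-05), np.float64(7.433142260888122e-05)])
[array([ 0.5176, -0.2237,  0.24  ]), array([ 0.5176, -0.2241,  0.24  ])]
beam [ 0.56192568 -0.35251203  0.207     ]
[0.42348885 0.19520938 0.105     ] [0.50181541 0.18802442 0.105     ] [0.46265213 0.1916169  0.105     ] -5.241120889784724 0.07865540922137737
[0.44856283 0.19300976 0.105     ] [0.47741902 0.19022635 0.105     ] [0.46299092 0.19161805 0.105     ] 0.028990121977204467
[[0.4342 0.2388]
 [0.5003 0.2354]
 [0.4922 0.1441]
 [0.4267 0.1489]] [0.46334428 0.19183484]
-2.9654014881762696 0.06610208531297242
-95.03937930187399 0.09164430494590067
175.80078947865815 0.06573563311611674
85.17033991272505 0.09021657940634377
grip top far end [0.46221351 0.17689088 0.165     ] [0.46380942 0.20720022 0.165     ]
```

```bash
cat >> h.py <<'E'
def ft(n=25,dt=.02):
    v=[]
    for _ in range(n): robot.pause(dt); v.append(robot.current_ft_force())
    v=np.array(v); return v.mean(0),v.std(0)
E
python3 - <<'E'
from h import *
d=np.deg2rad
o=down(d(-5))
robot.grip(.045)
robot.movep([.463,.1917,.27],o)
robot.move_straight([.463,.1917,.20],rate=.2)
robot.pause(.2); print("base",ft(15)); print(robot.current_time_s())
shot("wrist","w4")
E
```

```text
base (array([ 0.03391237, -0.19676281, -0.06278513]), array([0.48205051, 0.50685447, 0.39396422]))
7.65
```

View pics/w4.png

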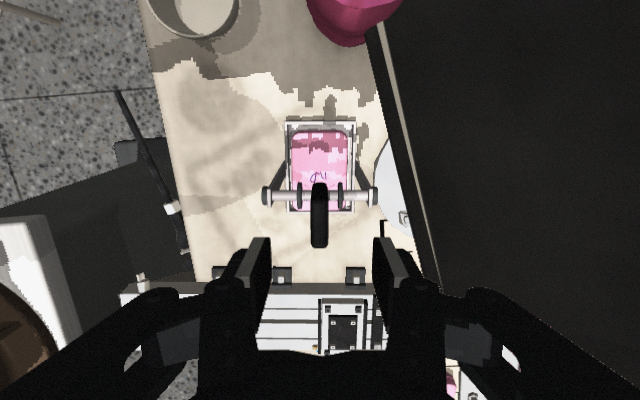

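```bash
python3 - <<'E'
from h import *
p,_=load("w4")
a=onz(p,(265,196),.105);b=onz(p,(376,195),.105);print(a,b,(a+b)/2,np.rad2deg(np.arctan2(*(b-a)[1::-1])))
print((onz(p,(299,196),.105)+onz(p,(341,195),.105))/2, onz(p,(319,246),.165),onz(p,(320,186),.165))
robot.move_straight([.463,.1917,.126],rate=.08)
robot.grip(0.0); print(robot.current_gripper_width(),robot.current_tool_pos())
robot.pause(.1)
robot.move_straight([.463,.1917,.146],rate=.05)
robot.pause(.2); print("held",ft(20)); print(robot.current_time_s())
shot("wrist","w5")
E
```

```text
[0.42343203 0.19456056 0.105     ] [0.5027339  0.18831559 0.105     ] [0.46308296 0.19143807 0.105     ] -4.502710787391666
[0.46273012 0.19146815 0.105     ] [0.46129543 0.17945418 0.165     ] [0.46492209 0.2138782  0.165     ]
0.009366684105479141 [0.46258527 0.19177388 0.12631916]
held (array([-0.20933477, -0.06789908, -6.46656891]), array([0.47966379, 0.43670252, 0.42296424]))
10.3667
```

View pics/w5.png

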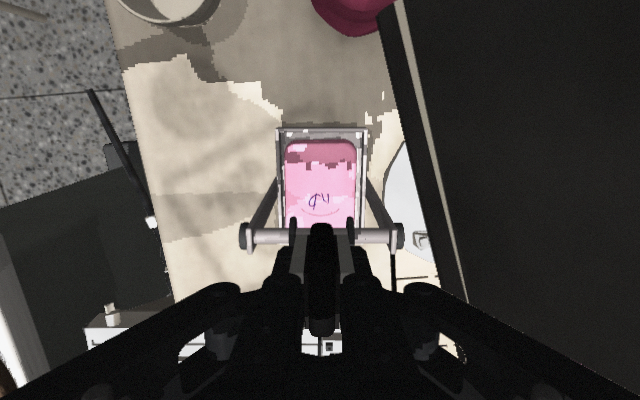

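```bash
python3 - <<'E'
from h import *
d=np.deg2rad
p,_=load("w5")
print((onz(p,(297,237),.125)+onz(p,(349,237),.125))/2,(onz(p,(241,237),.125)-onz(p,(402,236),.125)))
robot.move_straight([.463,.1917,.36],rate=.12)
u=np.array([np.cos(d(109)),np.sin(d(109))]);n=np.array([.5176,-.2239])
s=n+.13*u
robot.move_straight([*s,.36],down(d(19)),rate=.2)
robot.move_straight([*s,.296],rate=.12); robot.pause(.3)
print(robot.current_time_s(),robot.current_tool_pos())
shot("wrist","w6"); shot("scene","s6")
E
python3 -c "
import cv2;cv2.imwrite('pics/s6z.png',cv2.resize(cv2.imread('pics/s6.png')[150:300,320:500],None,fx=4,fy=4,interpolation=2))"
```

```text
[0.4642389  0.19064363 0.125     ] [-0.08158419  0.00663658  0.        ]
14.95 [ 0.47550749 -0.10105342  0.29649868]
```

View pics/w6.png

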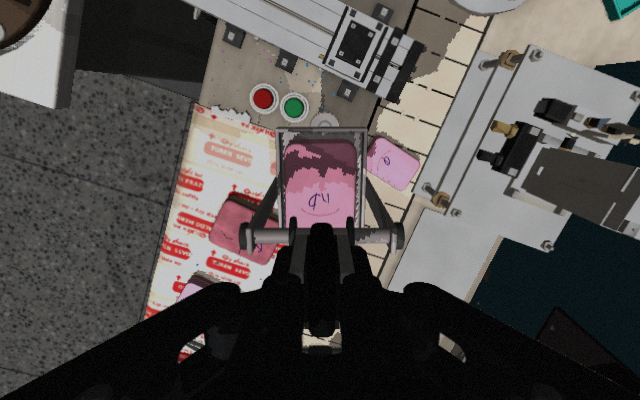

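View pics/s6z.png

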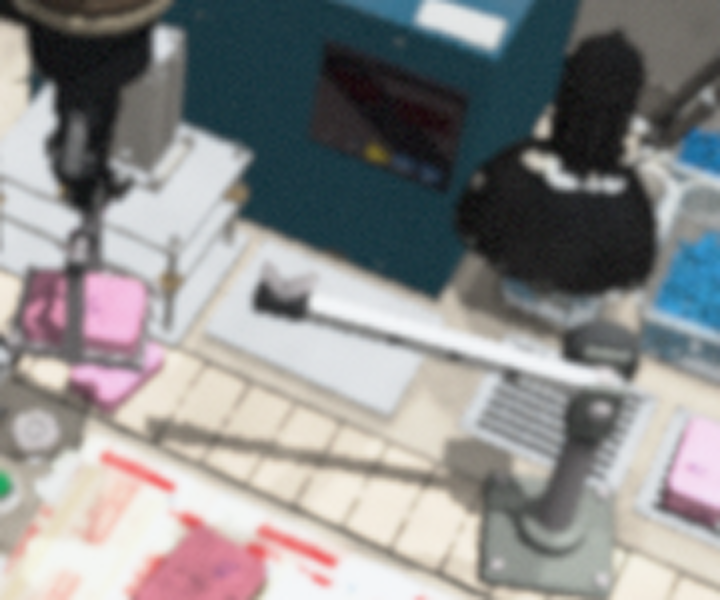

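```bash
python3 - <<'E'
from h import *
d=np.deg2rad
p,_=load("w6")
t=robot.current_tool_pos()
u=np.array([np.cos(d(109)),np.sin(d(109))]);v=np.array([np.cos(d(19)),np.sin(d(19))]);n=np.array([.5176,-.2239])
z=t[2]-.021
for a,b in (((246,237),(400,236)),((296,237),(350,237))):
    m=(onz(p,a,z)+onz(p,b,z))/2-t; print("off along u,v",m[:2]@u,m[:2]@v)
q=t[:2]-n
print("pos rel notch u,v",q@u,q@v)
tgt=n
robot.move_straight([*tgt,.296],rate=.08); robot.pause(.3)
print(robot.current_time_s(),robot.current_tool_pos(),ft(10)[0])
shot("wrist","w7"); shot("scene","s7")
E
python3 -c "
import cv2;cv2.imwrite('pics/s7z.png',cv2.resize(cv2.imread('pics/s7.png')[150:300,320:500],None,fx=4,fy=4,interpolation=2))"
```

```text
off along u,v -0.0010521391063166522 0.0012584932788664378
off along u,v -0.0013521235648164967 0.001264447418412589
pos rel notch u,v 0.12993913080539393 6.638803780397579e-05
17.125 [ 0.5176019  -0.22379291  0.29604705] [-0.19279124 -0.14409505 -6.39296754]
```

View pics/w7.png

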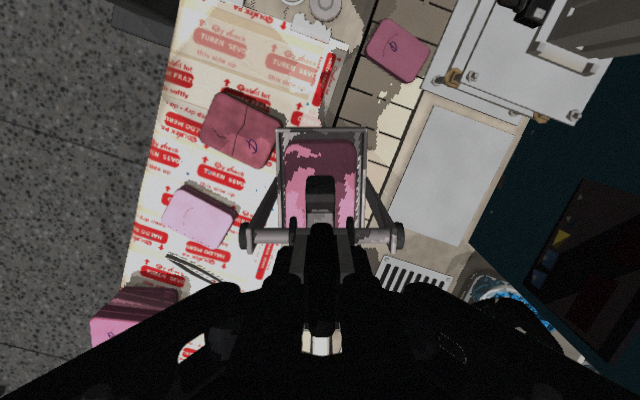

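View pics/s7z.png

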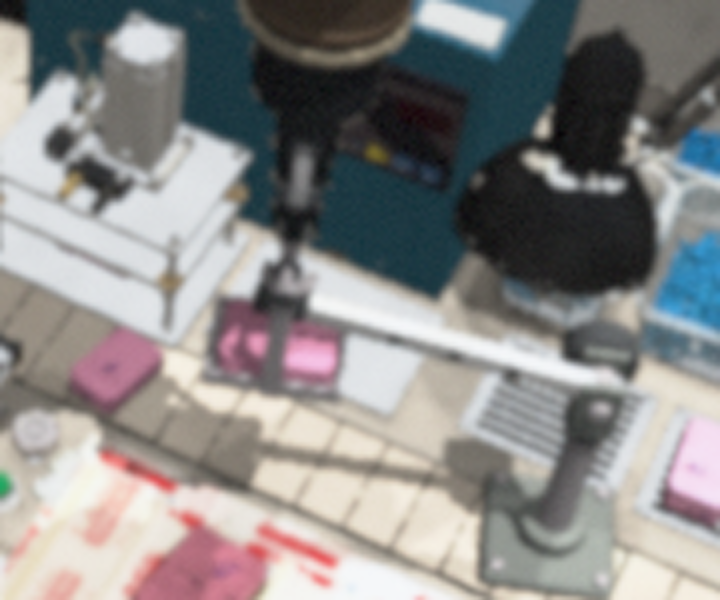

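```bash
cat > low.py <<'E'
from h import *
import json,os
d=np.deg2rad
u=np.array([np.cos(d(109)),np.sin(d(109))]);v=np.array([np.cos(d(19)),np.sin(d(19))]);n=np.array([.5176,-.2239])
A0=.2817
def target(q,su=0.,sz=0.):
    a=A0-q; r=.221*(np.cos(a)-np.cos(A0)); z=.246+.221*(np.sin(a)-np.sin(A0))
    xy=n+u*(r+su); return [xy[0],xy[1],z+.021+sz]
def st():
    return json.load(open("st.json")) if os.path.exists("st.json") else dict(q=0.,su=0.)
def save(s): json.dump(s,open("st.json","w"))
def meas(k=12):
    f,_=ft(k,.02); f=f-np.array([.03,-.1,-.06]); return f[2],f[:2]@u,f[:2]@v
E
python3 - <<'E'
from low import *
robot.move_straight(target(0,0,.006),rate=.06)
print(robot.current_tool_pos(),meas(8))
robot.move_straight(target(0,0,.0),rate=.015); robot.pause(.1)
print(robot.current_tool_pos(),meas(10))
robot.move_straight(target(0.03),rate=.02); robot.pause(.1)
print(robot.current_tool_pos(),meas(10),robot.current_time_s())
save(dict(q=.03,su=0.))
shot("scene","s8");shot("wrist","w8")
E
python3 -c "
import cv2;cv2.imwrite('pics/s8z.png',cv2.resize(cv2.imread('pics/s8.png')[150:300,320:500],None,fx=4,fy=4,interpolation=2))"
```

```text
[ 0.51750479 -0.2238795   0.2726924 ] (np.float64(-6.50453186032047), np.float64(-0.13983815757939955), np.float64(0.17842915299993778))
[ 0.51762202 -0.22395686  0.26709332] (np.float64(-4.910913470099838), np.float64(-0.4557088142914919), np.float64(-0.7239142687831627))
[ 0.51704939 -0.22230405  0.26064647] (np.float64(-5.054616740206083), np.float64(-0.9364366758400187), np.float64(0.08386246496949074)) 19.625
```

View pics/w8.png

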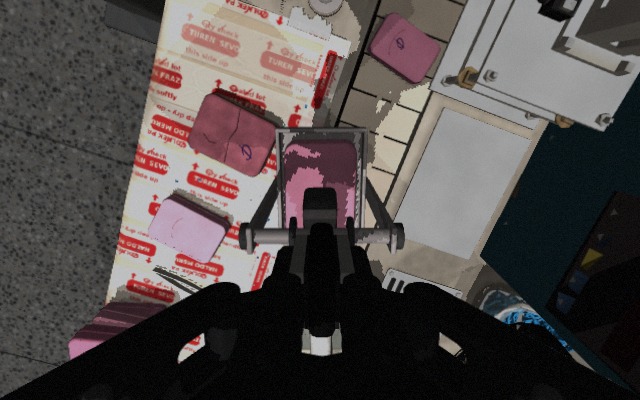

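View pics/s8z.png

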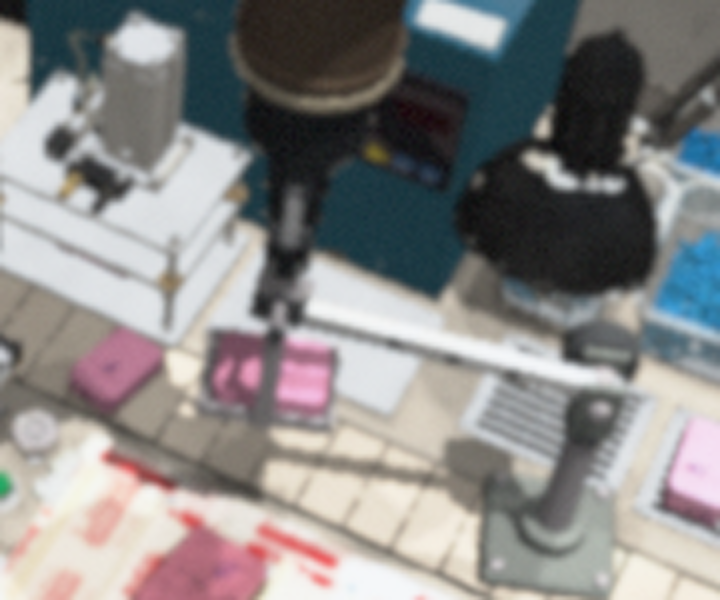

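```bash
python3 - <<'E'
from low import *
s=st(); su=-.0006
for q in (.07,.11,.15,.19,.23,.27):
    robot.move_straight(target(q,su),rate=.025); robot.pause(.05)
    m=meas(8); print(q,round(su,5),np.round(m,2),robot.current_tool_pos()[2].round(4)); 
    if abs(m[1])>.6: su+=.0004*np.sign(m[1])
save(dict(q=q,su=su)); print(robot.current_time_s())
E
```

```text
0.07 -0.0006 [-3.18  3.48 -0.41] 0.252
0.11 -0.0002 [-3.18  1.86 -1.08] 0.2434
0.15 0.0002 [-3.32 -2.74  0.18] 0.2347
0.19 -0.0002 [-2.62 -1.32  0.91] 0.2259
0.23 -0.0006 [-1.93  2.75  1.13] 0.217
0.27 -0.0002 [-1.21  0.74 -0.35] 0.2083
23.85
```

```bash
python3 - <<'E'
from low import *
s=st(); su=-.0003
for q,k in ((.30,12),(.325,20),(.34,25)):
    robot.move_straight(target(q,su),rate=.02); robot.pause(.05)
    m=meas(k); print(q,round(su,5),np.round(m,2),robot.current_tool_pos()[2].round(4)); 
    su+=.0001*m[1]
save(dict(q=q,su=su)); print(robot.current_time_s())
E
```

```text
0.3 -0.0003 [-0.9   0.62 -0.51] 0.2016
0.325 -0.00024 [-0.6  -0.22 -0.1 ] 0.1961
0.34 -0.00026 [-0.2  -0.53  0.17] 0.1927
26.175
```

```bash
python3 - <<'E'
from low import *
s=st(); su=s["su"]
for q in (.352,.358):
    su=su-.00003
    robot.move_straight(target(q,su),rate=.015); robot.pause(.2)
    m=meas(70); print(q,round(su,5),np.round(m,2),robot.current_tool_pos()[2].round(4))
save(dict(q=q,su=su)); print(robot.current_time_s())
E
```

```text
0.352 -0.00034 [-0.1   0.27  0.55] 0.19
0.358 -0.00037 [-0.2   0.86  0.52] 0.1887
29.4833
```

```bash
python3 - <<'E'
from low import *
s=st(); su=s["su"]+.00007; q=.364
robot.move_straight(target(q,su),rate=.015); robot.pause(.2)
m=meas(90); print(q,round(su,5),np.round(m,2),robot.current_tool_pos()[2].round(4),robot.current_ft_torque())
save(dict(q=q,su=su)); print(robot.current_time_s())
shot("wrist","w9");shot("scene","s9")
E
python3 -c "
import cv2;cv2.imwrite('pics/s9z.png',cv2.resize(cv2.imread('pics/s9.png')[150:300,320:500],None,fx=4,fy=4,interpolation=2))"
```

```text
0.364 -0.0003 [0.07 0.06 0.37] 0.1874 [-0.09968142 -0.13667348 -0.00116245]
31.4333
```

View pics/w9.png

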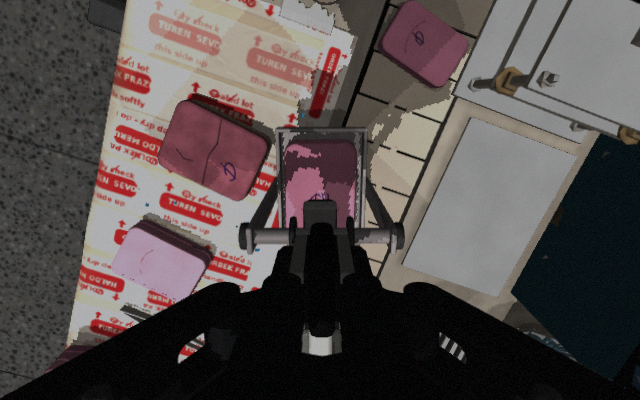

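View pics/s9z.png

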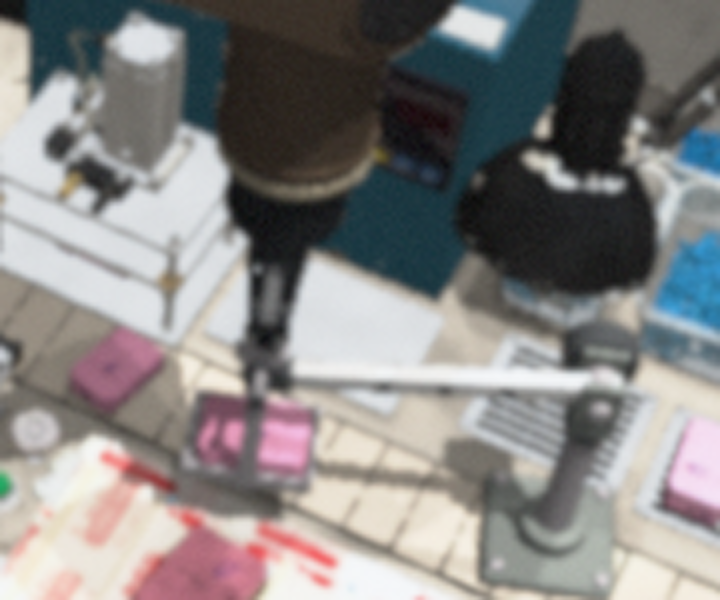

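```bash
python3 - <<'E'
from low import *
robot.grip(.05); robot.pause(.5); print(robot.current_gripper_width(),robot.current_time_s(),meas(10))
shot("wrist","w10")
E
```

```text
0.05030041613638939 32.5 (np.float64(0.16292333836538925), np.float64(-0.1301324643868423), np.float64(0.19824469083696777))
```

View pics/w10.png

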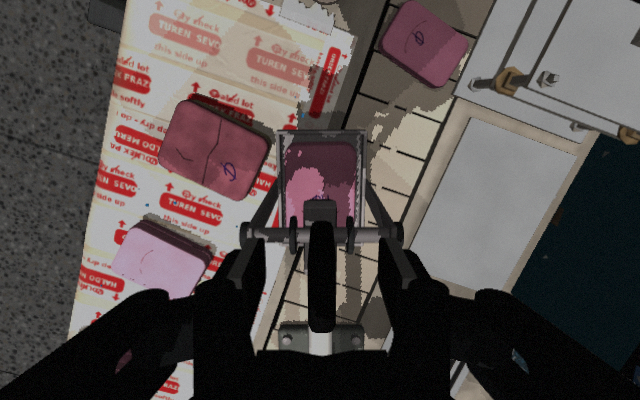

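Released without a jump: the tab (320, 280) is free between the open fingers and the carrier hasn't moved. Next I retreat upward.

```bash
python3 - <<'E'
from low import *
t=robot.current_tool_pos()
robot.move_straight([t[0],t[1],t[2]+.10],rate=.08)
robot.move_straight([t[0],t[1],.40],rate=.2); 
w=t[:2]+u*.03
robot.pause(.5)
shot("wrist","w11");robot.pause(1.0);shot("wrist","w12")
shot("scene","s12");print(robot.current_time_s())
a=load("w11")[1];b=load("w12")[1];print(cv2.absdiff(a,b).mean(),cv2.absdiff(a,b)[100:330,250:400].mean())
E
python3 -c "
import cv2;cv2.imwrite('pics/s12z.png',cv2.resize(cv2.imread('pics/s12.png')[150:300,320:500],None,fx=4,fy=4,interpolation=2))"
```

```text
36.4833
3.15384375 3.527565217391304
```

View pics/w12.png

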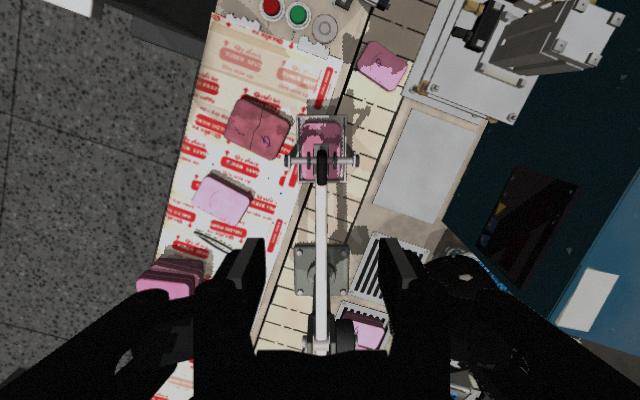

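View pics/s12z.png

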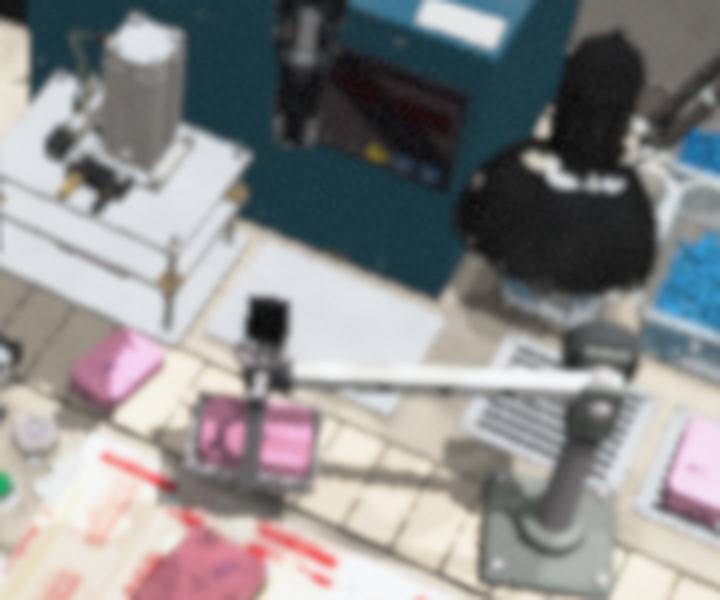

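```bash
python3 -c "
from plant import robot
robot.hand_in();print(robot.current_time_s())"
```

```text
the job is handed in; nothing more can be done
the job is handed in; nothing more can be done
```

The carrier is hanging by its bar in the notch of the sunken arm, with the mould in the tray and the gripper clear above it. I handed the job in at about 36.5 s of the 58 s allowed.

- **Finding and lifting:** I located the carrier and the notch from the wrist and top/scene pictures. I gripped the black tab and lifted; the wrist sensor read a weight of about 6.4 N.
- **Hanging and lowering:** I slid the straps over the arm from its outer end and set the bar in the notch. I then followed the arc down in short steps, about 80 mm, to an arm angle of about 0.36 rad.
- **Letting go:** The wrist read +0.07 N vertically when I released, against the 0.4 N limit. The carrier did not visibly move when the fingers opened.
- **Last checks:** The last pictures show the carrier upright and hanging free. Two wrist pictures 1 s apart differed only evenly across the frame, by about the noise level. The other moulds and the tweezers looked undisturbed; the pot was out of view in those pictures, and I never went near it.
- **Loose ends:** While lowering, the sideways force along the arm swung as far as ±3.5 N, because shifts of under a millimetre pushed the bar against the notch cheeks. I trimmed it to about 0.1 N before release. I could not read the arm's hinge speed or the contact force on it directly, so I relied on lowering at no more than 0.025 m/s after contact.

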